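Put the mixed-up sockets back on their own posts

ROBOT

A 7-joint arm with a two-finger parallel gripper is mounted at the origin on a cart in front of the work surface, level with it; the furniture and walls round the work are solid. World frame = base frame: x ahead of the robot, y to its left, z up, the work surface at z = 0. Lengths are in m, angles in degrees, forces in N, time in s.
With the tool pointing down it reaches from about 0.425 to 0.875 m from the base axis. Payload 4.7 kg.
Tool frame: the origin (TCP) lies at the very end of the fingers, on their centre line; the grasp point (between the pads) lies 19 mm behind it; z points along the fingers, y is the line along which they close (so a half turn about z gives the same grasp; the last joint's range is limited). The gripper opens to 87 mm and grips with 3 to 60 N. Pads are 19 mm wide; open, the fingers measure 117 mm over their backs; the gripper's body (75 mm by 190 mm) begins 51 mm behind the grasp point.
Start: joints at [-76.37, 18.392, -4.016, 83.108, 1.295, 78.541, -3.26], TCP at [0.144, 0.634, 0.223] pointing down, gripper open.
Joint ranges: [-163.93, 163.93], [-17.29, 119.83], [-79.2, 71.16], [3.27, 140.29], [-89.18, 269.18], [5.43, 117.66], [-154.24, 154.24]. Speed limits (degrees/s): [147.25, 147.25, 180, 180, 180, 180, 180].

INTERFACE

Orientations are given as [roll, pitch, yaw] about the fixed x, y, z axes, in that order (R = Rz(yaw) Ry(pitch) Rx(roll)).
In Python, from cell import get_obs, read_camera, sign_off, silhouettes gives the robot as it stands.
- The arm moves only by the tool play_rows, never from a script. Its argument "steps" is a list that holds one entry, the list of rows, each a list of 7 numbers: the shift along the tool's x, y, z in m, then the turn, a rotation vector about the tool's x, y, z in rad, then the finger opening in m, from 0 to 0.087. A call has 1 to 12 rows; each row shifts and turns the commanded pose from where the row before left it, along the tool's axes as they then stand; what a row does not reach is not made up. A row lasts 1/10 s, in which the tool goes at most 50 mm and 8.59 degrees, less where a joint would pass 70% of its speed; a pose out of reach is approached as far as the arm can. A call is refused whole if a number of a shift passes 0.05 or a number of a turn 0.15, either way. A call with a gripper value outside its range is refused whole. The fingers move at their own pace and stop on an object; "force" is the grip in N (left out, the last holds). Time passes only in rows, so rows that do not move let the fingers close. It gives the time, the measured TCP pose, the force, the opening and the grip force at its end, in the units of the state.
- get_obs(): the state, without advancing time (a new reading comes with each control period).
- read_camera(name): name is "side" or "top"; returns a dict with "frame" (420x560x3 uint8, red, green, blue), "intrinsics" (3x3 intrinsics, pixels), "view" (4x4, takes a point from world to camera coordinates). Camera axes: x right, y up, looking along -z (the intrinsics and any distortion apply to the point x, -y, -z); pixel columns grow to the right and rows downward; lengths in m; the calibration is good to about 2 mm. A picture is of the moment at which its call begins. There is no depth.
- sign_off(): hands the job in; it is judged then, once.
Trained networks look in the newest picture that a camera, given by its name, has taken for a name from the list of things; names that differ only in an ending like _2 or _b are one class to them, and where a whole thing is asked for, a point or a joint stands for the part that bears it (a point fixed in the world has none). Each returns a list of dicts, best first, with "p" (0 to 1); they miss things now and then, are a little off and sometimes report something else, mostly with a low value. They report only what shows in the picture. A call takes as long as a camera call.
- silhouettes(camera, name): "pixels" (420x560 bool, what is visible of it) and "extent" ([left, top, right, bottom] in pixels, round what is visible of it).
The state is a dict: "time_s": time; "qpos": joint angles; "joint_velocities": joint speeds; "effort": joint torques, N m; "tool_pos": TCP position; "tool_rot": TCP orientation; "force": force on the tool from outside, world axes, zero at the start; "wrist_torque": the same for the moment, N m; "grip_width": finger opening in m; "grasp_force": force on a finger pad.
Only numpy, scipy, OpenCV 4.12 (cv2) and the standard library are available. Lean on these libraries where they do the work, as an engineer would, in place of code of your own. Each camera call takes 0.05 s, during which the arm holds its last target. There are 200 camera calls.

TASK

The four deep sockets on the socket rail were put back on the wrong posts. Move each one onto the post whose base has the colour of its sleeve, all the way down, using the empty black post to park one where you need room. Do not let a socket topple, and leave the coffee mug where it is.

Things in the scene. Friction and masses are not known exactly. Their poses are not given: they have to be found in the camera images.
- socket_blue: loose deep impact socket with a blue plastic sleeve: an upright steel tube 82 mm tall, standing with its square drive hole (19.6 mm wide, 33 mm deep) down and its 24 mm hexagon hole up. The sleeve is 39 mm in diameter and covers 30 to 78 mm above the underside (grip it there); below it the steel foot is 44 mm in diameter. About 0.25 to 0.5 kg. Origin: centre of the underside; z is the socket's axis, up. Its yaw does not matter
- socket_yellow: loose deep impact socket with a yellow plastic sleeve: an upright steel tube 85 mm tall, standing with its square drive hole (19.6 mm wide, 33 mm deep) down and its 27 mm hexagon hole up. The sleeve is 43 mm in diameter and covers 30 to 81 mm above the underside (grip it there); below it the steel foot is 44 mm in diameter. About 0.25 to 0.5 kg. Origin: centre of the underside; z is the socket's axis, up. Its yaw does not matter
- socket_red: loose deep impact socket with a red plastic sleeve: an upright steel tube 88 mm tall, standing with its square drive hole (19.6 mm wide, 33 mm deep) down and its 30 mm hexagon hole up. The sleeve is 47 mm in diameter and covers 30 to 84 mm above the underside (grip it there); below it the steel foot is 44 mm in diameter. About 0.25 to 0.5 kg. Origin: centre of the underside; z is the socket's axis, up. Its yaw does not matter
- socket_green: loose deep impact socket with a green plastic sleeve: an upright steel tube 91 mm tall, standing with its square drive hole (19.6 mm wide, 33 mm deep) down and its 33 mm hexagon hole up. The sleeve is 51 mm in diameter and covers 30 to 87 mm above the underside (grip it there); below it the steel foot is 44 mm in diameter. About 0.25 to 0.5 kg. Origin: centre of the underside; z is the socket's axis, up. Its yaw does not matter
- post_blue: fixed post with a round blue base, place of the blue socket. Base 68 mm in diameter, its top 24 mm above the bench; a black tapered peg rises 32 mm from it, 16 mm in diameter at the foot, 8 mm near the tip; a socket slides over it with play and stands on the base. Origin: centre of the base's top, foot of the peg; z up, x across the rail, y along it (posts in one row, about 88 mm apart)
- post_yellow: fixed post with a round yellow base, place of the yellow socket. Base 68 mm in diameter, its top 24 mm above the bench; a black tapered peg rises 32 mm from it, 16 mm in diameter at the foot, 8 mm near the tip; a socket slides over it with play and stands on the base. Origin: centre of the base's top, foot of the peg; z up, x across the rail, y along it (posts in one row, about 88 mm apart)
- post_red: fixed post with a round red base, place of the red socket. Base 68 mm in diameter, its top 24 mm above the bench; a black tapered peg rises 32 mm from it, 16 mm in diameter at the foot, 8 mm near the tip; a socket slides over it with play and stands on the base. Origin: centre of the base's top, foot of the peg; z up, x across the rail, y along it (posts in one row, about 88 mm apart)
- post_green: fixed post with a round green base, place of the green socket. Base 68 mm in diameter, its top 24 mm above the bench; a black tapered peg rises 32 mm from it, 16 mm in diameter at the foot, 8 mm near the tip; a socket slides over it with play and stands on the base. Origin: centre of the base's top, foot of the peg; z up, x across the rail, y along it (posts in one row, about 88 mm apart)
- post_spare: fixed post with a round black base, the spare, empty at the start. Base 68 mm in diameter, its top 24 mm above the bench; a black tapered peg rises 32 mm from it, 16 mm in diameter at the foot, 8 mm near the tip; a socket slides over it with play and stands on the base. Origin: centre of the base's top, foot of the peg; z up, x across the rail, y along it (posts in one row, about 88 mm apart)
- mug: bystander: cream coffee mug with a leaf pattern, 95 mm tall, 92 mm in diameter, standing on the bench beyond the left end of the rail. Origin: on the bench, about 17 mm from the cup's centre towards its handle, which points along -y of the mug and ends 63 mm from the origin

How it is judged (in metres and radians):
At the end, for the whole second after the job is handed in: Each of the four sockets stands upright (within 0.1 rad) on the post of its own colour, its underside within 8 mm sideways of the post's axis and no more than 4 mm above the base's top, at rest and released; so the black post is empty (horizontal distance between socket_blue and post_blue below 0.008 m and z of socket_blue in the frame of post_blue below 0.004 m and angle between each of socket_blue, socket_yellow, socket_red, socket_green's own z axis and vertical below 0.1 rad and linear speed of each of socket_blue, socket_yellow, socket_red, socket_green below 0.02 m/s and contact force between each of socket_blue, socket_yellow, socket_red, socket_green and the fingers below 0.1 N and horizontal distance between socket_yellow and post_yellow below 0.008 m and z of socket_yellow in the frame of post_yellow below 0.004 m and horizontal distance between socket_red and post_red below 0.008 m and z of socket_red in the frame of post_red below 0.004 m and horizontal distance between socket_green and post_green below 0.008 m and z of socket_green in the frame of post_green below 0.004 m); the robot touches nothing.
It fails at once if a socket is toppled (leans more than 45 degrees) (angle between any of socket_blue, socket_yellow, socket_red, socket_green's own z axis and vertical above 0.785 rad).
It fails at once if the coffee mug is moved by more than 30 mm or tipped (distance of mug from where it was at the start of the episode above 0.03 m or angle between mug's own z axis and vertical above 0.3 rad).
It also fails if it takes over 136 s, if anything falls off the work surface, if the arm or the gripper's body presses on something with over 40 N, if the wrist force passes 120 N, or if a joint passes its speed limit or range.

## Working session

There is one attempt and no reset: what is moved stays moved. The work goes in short steps, Python scripts to look and compute and a tool call to move; the robot and the scene stay as the last step left them, time stands still between calls to the robot, and variables do not carry over. Pictures are saved under pics/ and viewed, at most 14 in all, crops included, and the job is handed in when it is done.

Besides the shell and the picture viewer there is one more tool, called after "Request:" as a command line: name --argument value ..., lists and objects as JSON in quotes. play_rows: Moves the arm, as the interface text tells. Its arguments: {"type":"object","properties":{"steps":{"type":"array","items":{"type":"array","items":{"type":"array","items":{"type":"number"}}}},"force":{"type":"number"}},"required":["steps"]}

```bash
mkdir -p pics; python3 - <<'E'
from cell import *
import cv2,numpy as np
o=get_obs();print({k:np.round(v,3).tolist() for k,v in o.items()})
for c in("top","side"):
    r=read_camera(c);cv2.imwrite(f"pics/{c}0.png",r["frame"][:,:,::-1]);print(c,np.round(r["intrinsics"],1).tolist(),np.round(r["view"],3).tolist())
    for n in ["socket_blue","socket_yellow","socket_red","socket_green","post_blue","post_yellow","post_red","post_green","post_spare","mug"]:
        print(n,[(round(float(d["p"]),2),[int(x) for x in d["extent"]]) for d in silhouettes(c,n)[:2]])
E
```

```text
{'time_s': 0.0, 'qpos': [-76.369, 18.438, -4.015, 83.175, 1.296, 78.539, -3.261], 'joint_velocities': [-0.026, -0.01, -0.017, 0.056, 0.034, 0.017, -0.038], 'effort': [-0.0, -49.131, -0.404, -31.251, -0.064, 0.044, 0.0], 'tool_pos': [0.144, 0.633, 0.221], 'tool_rot': [-179.893, 0.006, 167.177], 'force': [0.536, -0.164, -0.103], 'wrist_torque': [0.007, -0.016, 0.038], 'grasp_force': 0.0, 'grip_width': 0.087}
top [[455.1, 0.0, 271.3], [0.0, 455.1, 208.4], [0.0, 0.0, 1.0]] [[0.018, -1.0, 0.001, 0.051], [0.998, 0.018, 0.063, -0.476], [-0.063, 0.0, 0.998, -1.019], [0.0, 0.0, 0.0, 1.0]]
socket_blue [(0.75, [136, 186, 189, 233])]
socket_yellow [(0.62, [267, 200, 284, 222])]
socket_red [(0.69, [302, 196, 327, 220])]
socket_green [(0.91, [342, 193, 374, 219])]
post_blue [(0.68, [299, 195, 330, 225])]
post_yellow [(0.57, [339, 195, 362, 225])]
post_red [(0.71, [375, 192, 401, 221])]
post_green [(0.9, [262, 196, 290, 228])]
post_spare [(0.96, [216, 198, 249, 226])]
mug [(0.93, [136, 188, 188, 230])]
side [[379.6, 0.0, 279.7], [0.0, 379.6, 210.0], [0.0, 0.0, 1.0]] [[0.957, -0.291, -0.004, -0.416], [0.197, 0.64, 0.743, -0.177], [-0.214, -0.712, 0.669, -0.781], [0.0, 0.0, 0.0, 1.0]]
socket_blue [(0.96, [328, 281, 351, 326])]
socket_yellow [(0.65, [278, 194, 295, 230])]
socket_red [(0.7, [292, 214, 313, 259]), (0.54, [287, 245, 306, 265])]
socket_green [(0.77, [304, 244, 335, 290])]
post_blue [(0.46, [285, 244, 306, 265])]
post_yellow [(0.73, [300, 270, 337, 299])]
post_red [(0.71, [319, 308, 353, 336])]
post_green [(0.54, [276, 225, 289, 241])]
post_spare [(0.64, [259, 191, 279, 215])]
mug [(0.82, [235, 137, 278, 180])]
```

View images.

View pics/top0.png

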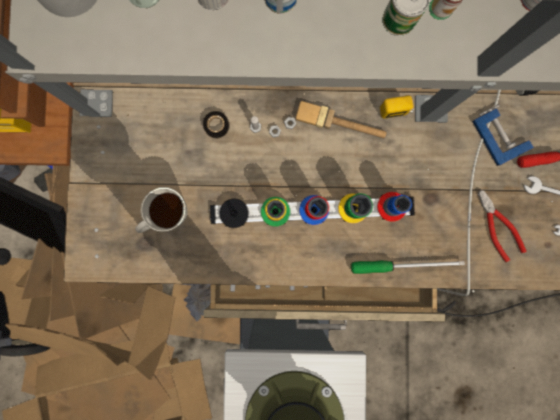

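View pics/side0.png

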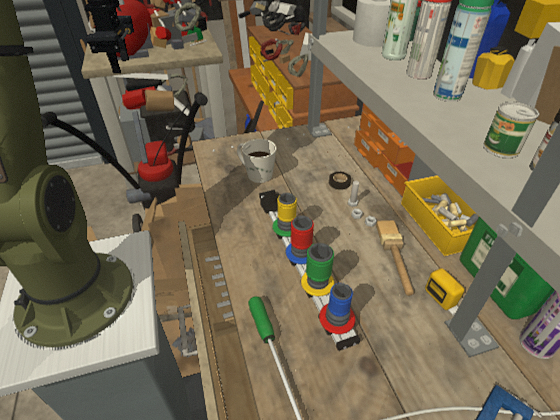

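```bash
cat > h.py <<'E'
from cell import *
import cv2,numpy as np
from scipy.optimize import least_squares
def proj(r,P):
    P=np.atleast_2d(P);c=P@r["view"][:3,:3].T+r["view"][:3,3]
    K=r["intrinsics"];return np.c_[K[0,0]*c[:,0]/-c[:,2]+K[0,2],K[1,1]*-c[:,1]/-c[:,2]+K[1,2]]
def ray(r,uv):
    uv=np.atleast_2d(uv).astype(float);K=r["intrinsics"]
    d=np.c_[(uv[:,0]-K[0,2])/K[0,0],-(uv[:,1]-K[1,2])/K[1,1],-np.ones(len(uv))]
    R=r["view"][:3,:3];return -R.T@r["view"][:3,3],d@R
def plane(r,uv,z):
    o,d=ray(r,uv);return o+d*((z-o[2])/d[:,2])[:,None]
def circle(r,mask,z,R):
    h=cv2.convexHull(np.argwhere(mask)[:,::-1].astype(np.int32))
    cs=cv2.findContours(mask.astype(np.uint8),cv2.RETR_EXTERNAL,cv2.CHAIN_APPROX_NONE)[0]
    p=max(cs,key=len)[:,0]; W=plane(r,p,z)[:,:2]
    # keep hull-ish points
    f=lambda c:np.hypot(*(W-c).T)-R+.001
    s=least_squares(f,W.mean(0),loss="soft_l1",f_scale=.0015);return s.x,np.median(abs(s.fun))
E
python3 - <<'E'
from h import *
H=dict(blue=.082,yellow=.085,red=.088,green=.091);D=dict(blue=.039,yellow=.043,red=.047,green=.051)
r=read_camera("top")
for n in ["spare","green","blue","yellow","red"]:
    s=silhouettes("top","post_"+n)
    if s: c,e=circle(r,s[0]["pixels"],.024,.034);print("post",n,c.round(4),e.round(4))
for n in H:
    s=silhouettes("top","socket_"+n)
    for q in s[:2]:
        c,e=circle(r,q["pixels"],.024+H[n]-.004,D[n]/2);print(n,round(q["p"],2),c.round(4),e.round(4))
q=read_camera("side")
print("cams",ray(r,[0,0])[0],ray(q,[0,0])[0])
# shelf front-left corner
for a,b in (((8,80),(310,42)),((478,72),(523,222))):
    o1,d1=ray(r,a);o2,d2=ray(q,b);t=np.linalg.lstsq(np.c_[d1[0],-d2[0]],o2-o1,rcond=None)[0];print("shelf",o1+d1[0]*t[0],o2+d2[0]*t[1])
f=r["frame"][170:260,190:440,::-1];cv2.imwrite("pics/crop1.png",cv2.resize(f,None,fx=3.2,fy=3.2,interpolation=2))
E
```

```text
post spare [0.4636 0.145 ] 0.001
post green [0.4691 0.0496] 0.0006
post blue [ 0.4735 -0.0376] 0.0017
post yellow [ 0.4796 -0.1252] 0.0021
post red [ 0.4855 -0.2142] 0.0023
blue 0.68 [ 0.4821 -0.2014] 0.0063
yellow 0.79 [0.4669 0.0497] 0.0006
red 0.61 [ 0.473 -0.036] 0.0009
green 0.61 [ 0.4781 -0.1205] 0.0016
green 0.27 [0.4666 0.0496] 0.0032
cams [0.41003519 0.05948504 1.04746612] [ 0.26597625 -0.56329712  0.65255716]
shelf [0.67438733 0.52063386 0.27222255] [0.68576698 0.51676452 0.27380127]
shelf [ 0.70051903 -0.29241754  0.28028015] [ 0.70332949 -0.2943204   0.28221712]
```

View pics/crop1.png

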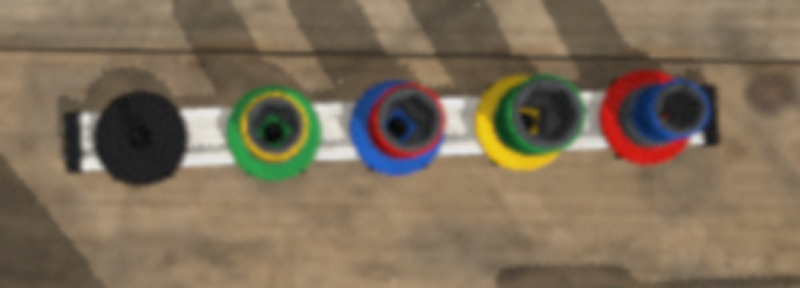

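```bash
cat >> h.py <<'E'
from scipy.spatial.transform import Rotation as Rn
def plan(start,legs):
    """start=(xyz,rotmat); legs: (xyz, yaw deg, rows, grip); prints rows in tool axes"""
    p,R=np.array(start[0],float),start[1].copy();out=[]
    for t,yaw,n,g in legs:
        t=np.array(t,float);p0=p.copy();G=Rn.from_euler("xyz",[180,0,yaw],degrees=True).as_matrix()
        w=Rn.from_matrix(R.T@G).as_rotvec();R0=R.copy()
        for i in range(1,n+1):
            s=i/n;s=s*s*(3-2*s) if n>3 else s
            d=np.round(R.T@(p0+(t-p0)*s-p),3)
            v=np.round(Rn.from_matrix(R.T@R0@Rn.from_rotvec(w*s).as_matrix()).as_rotvec(),3)
            p=p+R@d;R=R@Rn.from_rotvec(v).as_matrix();out.append([*(d+0.).tolist(),*(v+0.).tolist(),g])
    print(str(out).replace(" ",""));print("end",p.round(4),Rn.from_matrix(R).as_euler("xyz",degrees=True).round(2));return p,R
def now():
    o=get_obs();print("now",np.round(o["tool_pos"],4),np.round(o["tool_rot"],2),o["grip_width"],o["time_s"])
    return np.array(o["tool_pos"]),Rn.from_euler("xyz",o["tool_rot"],degrees=True).as_matrix()
E
python3 - <<'E'
from h import *
s=plan(now(),[([.34,.42,.22],132,12,.087)])
plan(s,[([.467,.05,.19],93.5,12,.087)])
E
```

```text
now [0.1443 0.6338 0.2226] [179.99   0.   167.18] 0.08688090235952203 1.65
[[-0.005,-0.003,0.0,0.0,0.0,0.012,0.087],[-0.013,-0.009,0.0,0.0,0.0,0.033,0.087],[-0.02,-0.013,0.0,0.0,0.0,0.051,0.087],[-0.026,-0.014,0.001,0.0,0.0,0.063,0.087],[-0.031,-0.015,0.0,0.0,0.0,0.072,0.087],[-0.033,-0.013,0.0,0.0,0.0,0.076,0.087],[-0.034,-0.011,0.001,0.0,0.0,0.076,0.087],[-0.033,-0.007,0.0,0.0,0.0,0.072,0.087],[-0.03,-0.005,0.0,0.0,0.0,0.063,0.087],[-0.024,-0.002,0.0,0.0,0.0,0.051,0.087],[-0.015,0.0,0.001,0.0,0.0,0.033,0.087],[-0.006,0.0,0.0,0.0,0.0,0.012,0.087]]
end [0.3403 0.4202 0.2196] [179.99  -0.   132.  ]
[[-0.007,-0.003,0.001,0.0,0.0,0.013,0.087],[-0.02,-0.008,0.001,0.0,0.0,0.037,0.087],[-0.03,-0.011,0.003,0.0,0.0,0.055,0.087],[-0.038,-0.012,0.003,0.0,0.0,0.069,0.087],[-0.045,-0.01,0.003,0.0,0.0,0.079,0.087],[-0.048,-0.008,0.004,0.0,0.0,0.083,0.087],[-0.048,-0.003,0.003,0.0,0.0,0.083,0.087],[-0.046,0.001,0.004,0.0,0.0,0.079,0.087],[-0.04,0.004,0.003,0.0,0.0,0.069,0.087],[-0.032,0.005,0.002,0.0,0.0,0.055,0.087],[-0.021,0.004,0.002,0.0,0.0,0.037,0.087],[-0.007,0.002,0.001,0.0,0.0,0.013,0.087]]
end [0.4666 0.0502 0.1896] [179.99  -0.    93.5 ]
```

Request:
play_rows --steps '[[[-0.005, -0.003, 0, 0, 0, 0.012, 0.087], [-0.013, -0.009, 0, 0, 0, 0.033, 0.087], [-0.02, -0.013, 0, 0, 0, 0.051, 0.087], [-0.026, -0.014, 0.001, 0, 0, 0.063, 0.087], [-0.031, -0.015, 0, 0, 0, 0.072, 0.087], [-0.033, -0.013, 0, 0, 0, 0.076, 0.087], [-0.034, -0.011, 0.001, 0, 0, 0.076, 0.087], [-0.033, -0.007, 0, 0, 0, 0.072, 0.087], [-0.03, -0.005, 0, 0, 0, 0.063, 0.087], [-0.024, -0.002, 0, 0, 0, 0.051, 0.087], [-0.015, 0, 0.001, 0, 0, 0.033, 0.087], [-0.006, 0, 0, 0, 0, 0.012, 0.087]]]'

```text
time_s: 2.85
tool_pos: [0.3415, 0.419, 0.2195]
tool_rot: [180.0, 0.0, 131.8]
force: [0.1, 0.5, -0.2]
grip_width: 0.087
grasp_force: 0.0
```

Request:
play_rows --steps '[[[-0.007, -0.003, 0.001, 0, 0, 0.013, 0.087], [-0.02, -0.008, 0.001, 0, 0, 0.037, 0.087], [-0.03, -0.011, 0.003, 0, 0, 0.055, 0.087], [-0.038, -0.012, 0.003, 0, 0, 0.069, 0.087], [-0.045, -0.01, 0.003, 0, 0, 0.079, 0.087], [-0.048, -0.008, 0.004, 0, 0, 0.083, 0.087], [-0.048, -0.003, 0.003, 0, 0, 0.083, 0.087], [-0.046, 0.001, 0.004, 0, 0, 0.079, 0.087], [-0.04, 0.004, 0.003, 0, 0, 0.069, 0.087], [-0.032, 0.005, 0.002, 0, 0, 0.055, 0.087], [-0.021, 0.004, 0.002, 0, 0, 0.037, 0.087], [-0.007, 0.002, 0.001, 0, 0, 0.013, 0.087]]]'

```text
time_s: 4.05
tool_pos: [0.4666, 0.048, 0.1894]
tool_rot: [-180.0, -0.0, 93.3]
force: [-0.1, 1.3, 0.2]
grip_width: 0.0871
grasp_force: 0.0
```

Request:
play_rows --steps '[[[0.001, 0, 0.01, 0, 0, 0, 0.087], [0.001, 0, 0.025, 0, 0, 0, 0.087], [0, 0.001, 0.03, 0, 0, 0, 0.087], [0, 0, 0.03, 0, 0, 0, 0.087], [0, 0, 0.022, 0, 0, 0, 0.087], [0, 0, 0.009, 0, 0, 0, 0.087], [0, 0, 0, 0, 0, 0, 0.05], [0, 0, 0, 0, 0, 0, 0.03], [0, 0, 0, 0, 0, 0, 0.03], [0, 0, 0, 0, 0, 0, 0.03], [0, 0, 0, 0, 0, 0, 0.03], [0, 0, 0, 0, 0, 0, 0.03]]]' --force 30

```text
time_s: 5.25
tool_pos: [0.4677, 0.0523, 0.064]
tool_rot: [180.0, -0.0, 93.5]
force: [-0.2, -0.6, 0.3]
grip_width: 0.0467
grasp_force: 0.0
```

Request:
play_rows --steps '[[[-0.002, 0, 0, 0, 0, 0, 0.043], [0, 0, 0, 0, 0, 0, 0.03], [0, 0, 0, 0, 0, 0, 0.03], [0, 0, 0, 0, 0, 0, 0.03], [0, 0, -0.005, 0, 0, 0, 0.03], [0, 0, -0.015, 0, 0, 0, 0.03], [0, 0, -0.025, 0, 0, 0, 0.03], [0, 0, -0.03, 0, 0, 0, 0.03], [0, 0, -0.025, 0, 0, 0, 0.03], [0, 0, -0.015, 0, 0, 0, 0.03], [0, 0, -0.005, 0, 0, 0, 0.03], [0, 0, 0, 0, 0, 0, 0.03]]]'

```text
time_s: 6.45
tool_pos: [0.4672, 0.0502, 0.1835]
tool_rot: [-180.0, -0.0, 93.5]
force: [-0.4, 0.4, -3.1]
grip_width: 0.043
grasp_force: 30.0
```

Request:
play_rows --steps '[[[0.008, 0, 0, 0, 0, 0, 0.03], [0.02, 0, 0, 0, 0, 0, 0.03], [0.028, 0.001, 0, 0, 0, 0, 0.03], [0.022, 0.001, 0, 0, 0, 0, 0.03], [0.012, 0, 0.01, 0, 0, 0, 0.03], [0.004, 0, 0.02, 0, 0, 0, 0.03], [0, 0, 0.025, 0, 0, 0, 0.03], [0, 0, 0.018, 0, 0, 0, 0.03], [0, 0, 0.006, 0, 0, 0, 0.03], [0, 0, 0, 0, 0, 0, 0.03]]]'

```text
time_s: 7.45
tool_pos: [0.4625, 0.1434, 0.1029]
tool_rot: [-179.8, 0.1, 93.5]
force: [0.9, -0.2, -3.8]
grip_width: 0.0425
grasp_force: 30.0
```

```bash
python3 - <<'E'
from h import *
now()
q=read_camera("side");a=q["frame"][130:290,200:370,::-1];cv2.imwrite("pics/s1.png",cv2.resize(a,None,fx=3.4,fy=3.4,interpolation=2))
# uncovered green post re-measured from top
r=read_camera("top");s=silhouettes("top","post_green")
if s:c,e=circle(r,s[0]["pixels"],.024,.034);print(s[0]["p"],c,e)
E
```

```text
now [0.4625 0.1434 0.1029] [-1.7982e+02  1.0000e-01  9.3470e+01] 0.042514937300158914 7.45
0.89 [0.4697561  0.05085844] 0.0007512916370639436
```

View pics/s1.png

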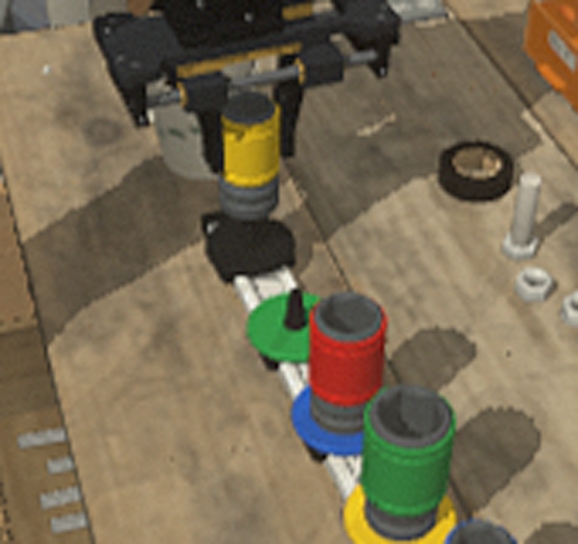

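Request:
play_rows --steps '[[[0.001, 0.001, 0.004, 0, 0, 0, 0.03], [0, 0, 0.007, 0, 0, 0, 0.03], [0, 0, 0.008, 0, 0, 0, 0.03], [0, 0, 0.008, 0, 0, 0, 0.03], [0, 0, 0.007, 0, 0, 0, 0.03], [0, 0, 0.004, 0, 0, 0, 0.03], [0, 0, 0, 0, 0, 0, 0.03], [0, 0, 0, 0, 0, 0, 0.03]]]'

```text
time_s: 8.4
tool_pos: [0.4648, 0.1452, 0.0666]
tool_rot: [-180.0, 0.0, 93.5]
force: [0.1, -0.6, -3.3]
grip_width: 0.0429
grasp_force: 30.0
```

Request:
play_rows --steps '[[[0, 0, 0.002, 0, 0, 0, 0.03], [0, 0, 0, 0, 0, 0, 0.05], [0, 0, 0, 0, 0, 0, 0.087], [0, 0, 0, 0, 0, 0, 0.087], [0, 0, 0, 0, 0, 0, 0.087], [0, 0, -0.005, 0, 0, 0, 0.087], [0, 0, -0.015, 0, 0, 0, 0.087], [0, 0, -0.025, 0, 0, 0, 0.087], [0, 0, -0.03, 0, 0, 0, 0.087], [0, 0, -0.025, 0, 0, 0, 0.087], [0, 0, -0.015, 0, 0, 0, 0.087], [0, 0, -0.005, 0, 0, 0, 0.087]]]'

```text
time_s: 9.6
tool_pos: [0.466, 0.1456, 0.1869]
tool_rot: [179.8, -0.1, 93.5]
force: [-0.5, -0.5, -0.3]
grip_width: 0.0871
grasp_force: 0.0
```

```bash
python3 - <<'E'
from h import *
s=now()
q=read_camera("side");a=q["frame"][130:290,200:370,::-1];cv2.imwrite("pics/s2.png",cv2.resize(a,None,fx=3.4,fy=3.4,interpolation=2))
s=plan(s,[([.478,-.122,.18],93.5,11,.087)])
E
```

```text
now [0.466  0.1456 0.1869] [ 1.7979e+02 -1.1000e-01  9.3490e+01] 0.08710705811884926 9.6
[[-0.006,0.0,0.0,0.0,0.0,0.0,0.087],[-0.017,0.0,0.001,0.0,0.0,0.0,0.087],[-0.026,-0.001,0.0,0.001,0.0,0.0,0.087],[-0.032,0.0,0.001,0.0,-0.001,0.0,0.087],[-0.035,-0.001,0.001,0.001,0.0,0.0,0.087],[-0.036,0.0,0.001,0.0,0.0,0.0,0.087],[-0.035,-0.001,0.001,0.001,0.0,0.0,0.087],[-0.032,-0.001,0.0,0.0,-0.001,0.0,0.087],[-0.026,0.0,0.001,0.0,0.0,0.0,0.087],[-0.017,0.0,0.0,0.001,0.0,0.0,0.087],[-0.006,0.0,0.001,0.0,0.0,0.0,0.087]]
end [ 0.4783 -0.1221  0.1796] [-179.98    0.     93.49]
```

View pics/s2.png

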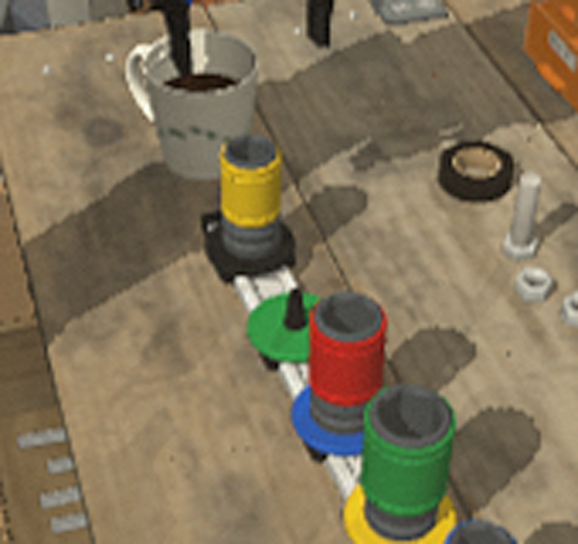

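Request:
play_rows --steps '[[[-0.006, 0, 0, 0, 0, 0, 0.087], [-0.018, 0, 0.001, 0, 0, 0, 0.087], [-0.026, -0.001, 0, 0, 0, 0, 0.087], [-0.032, 0, 0.001, 0, 0, 0, 0.087], [-0.035, -0.001, 0.001, 0, 0, 0, 0.087], [-0.036, 0, 0.001, 0, 0, 0, 0.087], [-0.035, -0.001, 0.001, 0, 0, 0, 0.087], [-0.032, 0, 0, 0, 0, 0, 0.087], [-0.026, 0, 0.001, 0, 0, 0, 0.087], [-0.017, 0, 0, 0, 0, 0, 0.087], [-0.006, 0, 0.001, 0, 0, 0, 0.087], [0, 0, 0, 0, 0, 0, 0.087]]]'

```text
time_s: 10.85
tool_pos: [0.4773, -0.1241, 0.1766]
tool_rot: [-179.9, 0.0, 93.4]
force: [-0.6, -0.2, 0.1]
grip_width: 0.087
grasp_force: 0.0
```

Request:
play_rows --steps '[[[0, 0, 0.01, 0, 0, 0, 0.087], [0, 0, 0.025, 0, 0, 0, 0.087], [0, 0, 0.03, 0, 0, 0, 0.087], [0, 0, 0.03, 0, 0, 0, 0.087], [0, 0, 0.015, 0, 0, 0, 0.087], [0, 0, 0.007, 0, 0, 0, 0.087], [0, 0, 0, 0, 0, 0, 0.087], [0, 0, 0, 0, 0, 0, 0.087]]]'

```text
time_s: 11.65
tool_pos: [0.4787, -0.1231, 0.061]
tool_rot: [179.9, -0.0, 93.5]
force: [-0.7, -0.0, -0.7]
grip_width: 0.0871
grasp_force: 0.0
```

Request:
play_rows --steps '[[[0, 0, 0, 0, 0, 0, 0.055], [0, 0, 0, 0, 0, 0, 0.04], [0, 0, 0, 0, 0, 0, 0.035], [0, 0, 0, 0, 0, 0, 0.035], [0, 0, 0, 0, 0, 0, 0.035], [0, 0, 0, 0, 0, 0, 0.035], [0, 0, 0, 0, 0, 0, 0.035], [0, 0, 0, 0, 0, 0, 0.035], [0, 0, 0, 0, 0, 0, 0.035]]]' --force 30

```text
time_s: 12.55
tool_pos: [0.4784, -0.1234, 0.0607]
tool_rot: [180.0, -0.0, 93.5]
force: [-0.6, 0.7, 0.6]
grip_width: 0.0511
grasp_force: 30.0
```

Request:
play_rows --steps '[[[0, 0, -0.005, 0, 0, 0, 0.035], [0, 0, -0.015, 0, 0, 0, 0.035], [0, 0, -0.025, 0, 0, 0, 0.035], [0, 0, -0.03, 0, 0, 0, 0.035], [0, 0, -0.025, 0, 0, 0, 0.035], [0, 0, -0.015, 0, 0, 0, 0.035], [0, 0, -0.01, 0, 0, 0, 0.035], [0, 0, 0, 0, 0, 0, 0.035], [0, 0, 0, 0, 0, 0, 0.035]]]'

```text
time_s: 13.45
tool_pos: [0.4773, -0.1233, 0.1845]
tool_rot: [-179.9, -0.0, 93.5]
force: [-0.7, 0.7, -4.6]
grip_width: 0.0509
grasp_force: 30.0
```

```bash
python3 - <<'E'
from h import *
s=now()
r=read_camera("top");f=r["frame"][170:260,190:440,::-1];cv2.imwrite("pics/c3.png",cv2.resize(f,None,fx=3.2,fy=3.2,interpolation=2))
s=plan(s,[([.469,.0505,.185],93.5,10,.035)])
E
```

```text
now [ 0.4773 -0.1233  0.1845] [-1.7989e+02 -2.0000e-02  9.3500e+01] 0.050884851818697806 13.45
[[0.005,0.0,0.0,0.0,0.0,0.0,0.035],[0.013,0.0,0.0,0.0,0.0,0.0,0.035],[0.02,0.001,0.0,0.0,0.0,0.0,0.035],[0.023,0.0,0.0,-0.001,0.0,0.0,0.035],[0.026,0.0,0.0,0.0,0.0,0.0,0.035],[0.026,0.001,0.0,0.0,0.0,0.0,0.035],[0.023,0.0,0.0,0.0,0.0,0.0,0.035],[0.02,0.0,0.0,-0.001,0.0,0.0,0.035],[0.013,0.0,0.0,0.0,0.0,0.0,0.035],[0.005,0.0,0.0,0.0,0.0,0.0,0.035]]
end [0.4687 0.0505 0.1846] [ 1.7999e+02 -2.0000e-02  9.3500e+01]
```

View pics/c3.png

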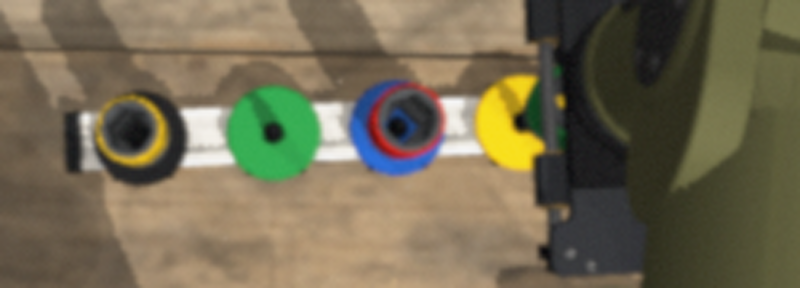

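Request:
play_rows --steps '[[[0.005, 0, 0, 0, 0, 0, 0.035], [0.013, 0, 0, 0, 0, 0, 0.035], [0.02, 0.001, 0, 0, 0, 0, 0.035], [0.023, 0, 0, 0, 0, 0, 0.035], [0.026, 0, 0, 0, 0, 0, 0.035], [0.026, 0.001, 0, 0, 0, 0, 0.035], [0.023, 0, 0, 0, 0, 0, 0.035], [0.02, 0, 0, 0, 0, 0, 0.035], [0.013, 0, 0, 0, 0, 0, 0.035], [0.005, 0, 0, 0, 0, 0, 0.035], [0, 0, 0, 0, 0, 0, 0.035], [0, 0, 0, 0, 0, 0, 0.035]]]'

```text
time_s: 14.7
tool_pos: [0.4696, 0.0491, 0.1854]
tool_rot: [-180.0, 0.0, 93.4]
force: [-0.6, -0.2, -4.7]
grip_width: 0.0507
grasp_force: 30.0
```

Request:
play_rows --steps '[[[0, 0, 0.01, 0, 0, 0, 0.035], [0, 0, 0.02, 0, 0, 0, 0.035], [0, 0, 0.025, 0, 0, 0, 0.035], [0, 0, 0.018, 0, 0, 0, 0.035], [0, 0, 0.007, 0, 0, 0, 0.035], [0, 0, 0, 0, 0, 0, 0.035], [0, 0, 0, 0, 0, 0, 0.035]]]'

```text
time_s: 15.4
tool_pos: [0.4702, 0.0501, 0.1062]
tool_rot: [179.9, -0.0, 93.5]
force: [0.5, 0.1, -4.0]
grip_width: 0.0508
grasp_force: 30.0
```

Request:
play_rows --steps '[[[0, 0, 0.004, 0, 0, 0, 0.035], [0, 0, 0.007, 0, 0, 0, 0.035], [0, 0, 0.009, 0, 0, 0, 0.035], [0, 0, 0.009, 0, 0, 0, 0.035], [0, 0, 0.008, 0, 0, 0, 0.035], [0, 0, 0.006, 0, 0, 0, 0.035], [0, 0, 0.001, 0, 0, 0, 0.035], [0, 0, 0, 0, 0, 0, 0.035], [0, 0, 0, 0, 0, 0, 0.035]]]'

```text
time_s: 16.3
tool_pos: [0.4696, 0.0504, 0.0617]
tool_rot: [180.0, -0.0, 93.5]
force: [-0.3, 0.5, -5.3]
grip_width: 0.0508
grasp_force: 30.0
```

Release and lift, then go to the yellow socket on the spare post.

Request:
play_rows --steps '[[[0, 0, 0.001, 0, 0, 0, 0.035], [0, 0, 0, 0, 0, 0, 0.06], [0, 0, 0, 0, 0, 0, 0.087], [0, 0, 0, 0, 0, 0, 0.087], [0, 0, 0, 0, 0, 0, 0.087], [0, 0, -0.005, 0, 0, 0, 0.087], [0, 0, -0.015, 0, 0, 0, 0.087], [0, 0, -0.025, 0, 0, 0, 0.087], [0, 0, -0.03, 0, 0, 0, 0.087], [0, 0, -0.025, 0, 0, 0, 0.087], [0, 0, -0.015, 0, 0, 0, 0.087], [0, 0, -0.005, 0, 0, 0, 0.087]]]'

```text
time_s: 17.5
tool_pos: [0.4708, 0.0505, 0.1829]
tool_rot: [179.8, -0.1, 93.5]
force: [0.6, 0.5, -0.2]
grip_width: 0.0872
grasp_force: 0.0
```

```bash
python3 - <<'E'
from h import *
s=now()
q=read_camera("side");a=q["frame"][130:300,200:370,::-1];cv2.imwrite("pics/s4.png",cv2.resize(a,None,fx=3.4,fy=3.4,interpolation=2))
r=read_camera("top")
for n,z,R in(("post_yellow",.024,.034),("socket_yellow",.105,.0215),("socket_red",.108,.0235)):
    for d in silhouettes("top",n)[:2]:print(n,d["p"],circle(r,d["pixels"],z,R))
s=plan(s,[([.4645,.145,.18],93.5,7,.087),([.4645,.145,.08],93.5,5,.087)])
E
```

```text
now [0.4708 0.0505 0.1829] [ 1.7978e+02 -8.0000e-02  9.3490e+01] 0.08717693009309689 17.5
post_yellow 0.73 (array([ 0.4787925, -0.1236087]), np.float64(0.0005388201339979514))
post_yellow 0.25 (array([0.46053574, 0.15958801]), np.float64(0.005232246188086522))
socket_yellow 0.59 (array([0.46321869, 0.14360361]), np.float64(0.0012541393672518162))
[[0.005,0.0,0.0,0.0,0.0,0.0,0.087],[0.014,0.0,0.001,0.001,0.0,0.0,0.087],[0.018,0.0,0.0,0.001,-0.001,0.0,0.087],[0.02,0.0,0.001,0.0,0.0,0.0,0.087],[0.019,0.0,0.0,0.001,0.0,0.0,0.087],[0.013,-0.001,0.001,0.001,0.0,0.0,0.087],[0.006,0.0,0.0,0.0,0.0,0.0,0.087],[0.0,0.0,0.01,0.0,0.0,0.0,0.087],[0.0,0.0,0.025,0.0,0.0,0.0,0.087],[0.0,0.0,0.03,0.0,0.0,0.0,0.087],[0.0,0.0,0.025,0.0,0.0,0.0,0.087],[0.0,0.0,0.01,0.0,0.0,0.0,0.087]]
end [0.464  0.1453 0.0799] [-1.7999e+02 -2.0000e-02  9.3490e+01]
```

View pics/s4.png

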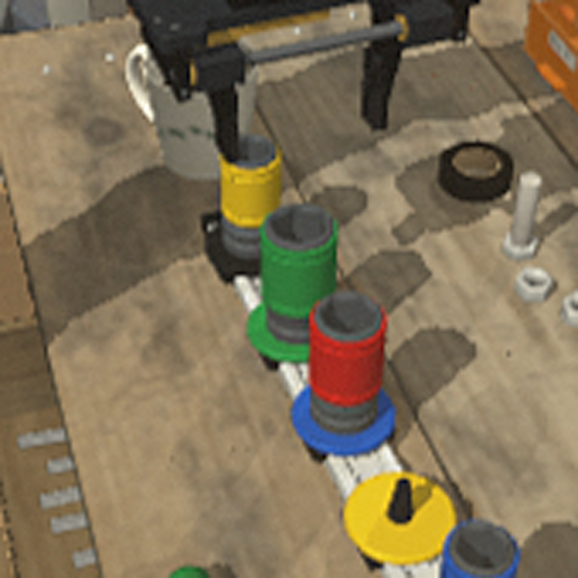

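Request:
play_rows --steps '[[[0.005, 0, 0, 0, 0, 0, 0.087], [0.014, 0, 0.001, 0, 0, 0, 0.087], [0.018, 0, 0, 0, 0, 0, 0.087], [0.02, 0, 0.001, 0, 0, 0, 0.087], [0.019, 0, 0, 0, 0, 0, 0.087], [0.013, -0.001, 0.001, 0, 0, 0, 0.087], [0.005, 0, 0, 0, 0, 0, 0.087], [0, 0, 0.01, 0, 0, 0, 0.087], [0, 0, 0.025, 0, 0, 0, 0.087], [0, 0, 0.03, 0, 0, 0, 0.087], [0, 0, 0.025, 0, 0, 0, 0.087], [0, 0, 0.01, 0, 0, 0, 0.087]]]'

```text
time_s: 18.95
tool_pos: [0.4609, 0.1421, 0.0747]
tool_rot: [-179.8, 0.1, 93.4]
force: [0.1, 0.0, -0.2]
grip_width: 0.087
grasp_force: 0.0
```

Request:
play_rows --steps '[[[0, 0, 0.01, 0, 0, 0, 0.087], [0, 0, 0.006, 0, 0, 0, 0.087], [0, 0, 0, 0, 0, 0, 0.06], [0, 0, 0, 0, 0, 0, 0.04], [0, 0, 0, 0, 0, 0, 0.03], [0, 0, 0, 0, 0, 0, 0.03], [0, 0, 0, 0, 0, 0, 0.03], [0, 0, 0, 0, 0, 0, 0.03], [0, 0, 0, 0, 0, 0, 0.03], [0, 0, 0, 0, 0, 0, 0.03], [0, 0, 0, 0, 0, 0, 0.03], [0, 0, 0, 0, 0, 0, 0.03]]]' --force 30

```text
time_s: 20.15
tool_pos: [0.4634, 0.1442, 0.0619]
tool_rot: [179.9, -0.0, 93.5]
force: [2.1, -0.4, 0.3]
grip_width: 0.043
grasp_force: 30.0
```

Request:
play_rows --steps '[[[0, 0, -0.005, 0, 0, 0, 0.03], [0, 0, -0.015, 0, 0, 0, 0.03], [0, 0, -0.025, 0, 0, 0, 0.03], [0, 0, -0.03, 0, 0, 0, 0.03], [0, 0, -0.025, 0, 0, 0, 0.03], [0, 0, -0.015, 0, 0, 0, 0.03], [0, 0, -0.01, 0, 0, 0, 0.03], [0, 0, 0, 0, 0, 0, 0.03], [0, 0, 0, 0, 0, 0, 0.03]]]'

```text
time_s: 21.05
tool_pos: [0.462, 0.1438, 0.1855]
tool_rot: [-179.9, 0.0, 93.5]
force: [0.4, 0.2, -3.8]
grip_width: 0.0429
grasp_force: 30.0
```

```bash
python3 - <<'E'
from h import *
s=now()
s=plan(s,[([.479,-.1235,.186],93.5,12,.03)])
E
```

```text
now [0.462  0.1438 0.1855] [-1.7989e+02  4.0000e-02  9.3500e+01] 0.042890839219773144 21.05
[[-0.005,0.0,0.0,0.0,0.0,0.0,0.03],[-0.015,0.0,0.0,0.0,0.0,0.0,0.03],[-0.022,0.0,0.0,0.0,0.0,0.0,0.03],[-0.027,0.0,0.0,0.0,0.0,0.0,0.03],[-0.032,0.0,0.0,-0.001,0.0,0.0,0.03],[-0.033,0.0,0.0,0.0,0.0,0.0,0.03],[-0.033,0.0,0.0,0.0,0.0,0.0,0.03],[-0.031,0.001,0.0,0.0,0.0,0.0,0.03],[-0.028,0.0,0.0,-0.001,0.001,0.0,0.03],[-0.022,0.0,0.0,0.0,0.0,0.0,0.03],[-0.015,0.0,0.0,0.0,0.0,0.0,0.03],[-0.005,0.0,0.0,0.0,0.0,0.0,0.03]]
end [ 0.4793 -0.1236  0.1857] [ 1.7999e+02 -2.0000e-02  9.3500e+01]
```

Request:
play_rows --steps '[[[-0.005, 0, 0, 0, 0, 0, 0.03], [-0.015, 0, 0, 0, 0, 0, 0.03], [-0.022, 0, 0, 0, 0, 0, 0.03], [-0.027, 0, 0, 0, 0, 0, 0.03], [-0.032, 0, 0, 0, 0, 0, 0.03], [-0.033, 0, 0, 0, 0, 0, 0.03], [-0.033, 0, 0, 0, 0, 0, 0.03], [-0.031, 0, 0, 0, 0, 0, 0.03], [-0.028, 0, 0, 0, 0, 0, 0.03], [-0.022, 0, 0, 0, 0, 0, 0.03], [-0.015, 0, 0, 0, 0, 0, 0.03], [-0.005, 0, 0, 0, 0, 0, 0.03]]]'

```text
time_s: 22.25
tool_pos: [0.478, -0.1268, 0.1862]
tool_rot: [-179.9, 0.1, 93.2]
force: [-0.4, -0.2, -3.8]
grip_width: 0.0431
grasp_force: 30.0
```

Request:
play_rows --steps '[[[0, 0, 0, 0, 0, 0, 0.03], [0, 0, 0.01, 0, 0, 0, 0.03], [0, 0, 0.02, 0, 0, 0, 0.03], [0, 0, 0.025, 0, 0, 0, 0.03], [0, 0, 0.018, 0, 0, 0, 0.03], [0, 0, 0.007, 0, 0, 0, 0.03], [0, 0, 0, 0, 0, 0, 0.03], [0, 0, 0, 0, 0, 0, 0.03], [0, 0, 0, 0, 0, 0, 0.03]]]'

```text
time_s: 23.15
tool_pos: [0.4801, -0.1233, 0.1075]
tool_rot: [179.9, -0.0, 93.5]
force: [-0.3, -0.3, -2.7]
grip_width: 0.0426
grasp_force: 30.0
```

Request:
play_rows --steps '[[[0, -0.001, 0.004, 0, 0, 0, 0.03], [0, 0, 0.007, 0, 0, 0, 0.03], [0, 0, 0.009, 0, 0, 0, 0.03], [0, 0, 0.009, 0, 0, 0, 0.03], [0, 0, 0.008, 0, 0, 0, 0.03], [0, 0, 0.006, 0, 0, 0, 0.03], [0, 0, 0.001, 0, 0, 0, 0.03], [0, 0, 0, 0, 0, 0, 0.03], [0, 0, 0, 0, 0, 0, 0.03]]]'

```text
time_s: 24.05
tool_pos: [0.4783, -0.1235, 0.0627]
tool_rot: [180.0, -0.0, 93.5]
force: [-0.6, -0.8, -2.9]
grip_width: 0.0428
grasp_force: 30.0
```

Request:
play_rows --steps '[[[0, 0, 0.001, 0, 0, 0, 0.03], [0, 0, 0, 0, 0, 0, 0.06], [0, 0, 0, 0, 0, 0, 0.087], [0, 0, 0, 0, 0, 0, 0.087], [0, 0, 0, 0, 0, 0, 0.087], [0, 0, -0.005, 0, 0, 0, 0.087], [0, 0, -0.015, 0, 0, 0, 0.087], [0, 0, -0.025, 0, 0, 0, 0.087], [0, 0, -0.03, 0, 0, 0, 0.087], [0, 0, -0.025, 0, 0, 0, 0.087], [0, 0, -0.015, 0, 0, 0, 0.087], [0, 0, -0.005, 0, 0, 0, 0.087]]]'

```text
time_s: 25.25
tool_pos: [0.4793, -0.1237, 0.1837]
tool_rot: [179.8, -0.0, 93.5]
force: [0.2, 0.6, 0.3]
grip_width: 0.087
grasp_force: 0.0
```

```bash
python3 - <<'E'
from h import *
s=now()
q=read_camera("side");a=q["frame"][180:350,220:390,::-1];cv2.imwrite("pics/s5.png",cv2.resize(a,None,fx=3.4,fy=3.4,interpolation=2))
s=plan(s,[([.484,-.212,.18],93.5,7,.087),([.484,-.212,.08],93.5,5,.087)])
E
```

```text
now [ 0.4793 -0.1237  0.1837] [ 1.7979e+02 -2.0000e-02  9.3490e+01] 0.08696301022356415 25.25
[[-0.005,0.0,0.0,0.0,0.0,0.0,0.087],[-0.013,0.0,0.001,0.001,0.0,0.0,0.087],[-0.017,0.0,0.0,0.0,0.0,0.0,0.087],[-0.019,0.0,0.001,0.001,0.0,0.0,0.087],[-0.017,-0.001,0.001,0.001,0.0,0.0,0.087],[-0.013,0.0,0.0,0.001,0.0,0.0,0.087],[-0.004,0.0,0.001,0.0,0.0,0.0,0.087],[0.0,0.0,0.01,0.0,0.0,0.0,0.087],[0.0,0.0,0.025,0.0,0.0,0.0,0.087],[0.0,0.0,0.03,0.0,0.0,0.0,0.087],[0.0,0.0,0.024,0.0,0.0,0.0,0.087],[0.0,0.0,0.011,0.0,0.0,0.0,0.087]]
end [ 0.4836 -0.2116  0.0796] [-1.7999e+02 -2.0000e-02  9.3490e+01]
```

View pics/s5.png

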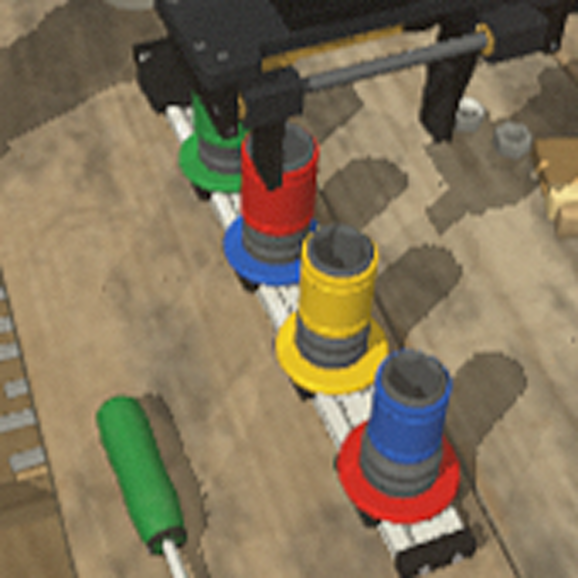

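Request:
play_rows --steps '[[[-0.005, 0, 0, 0, 0, 0, 0.087], [-0.013, 0, 0.001, 0, 0, 0, 0.087], [-0.018, 0, 0, 0, 0, 0, 0.087], [-0.019, 0, 0.001, 0, 0, 0, 0.087], [-0.017, 0, 0.001, 0, 0, 0, 0.087], [-0.013, 0, 0, 0, 0, 0, 0.087], [-0.004, 0, 0.001, 0, 0, 0, 0.087], [0, 0, 0.01, 0, 0, 0, 0.087], [0, 0, 0.025, 0, 0, 0, 0.087], [0, 0, 0.03, 0, 0, 0, 0.087], [0, 0, 0.024, 0, 0, 0, 0.087], [0, 0, 0.011, 0, 0, 0, 0.087]]]'

```text
time_s: 26.5
tool_pos: [0.4816, -0.2105, 0.0743]
tool_rot: [-179.7, -0.1, 93.6]
force: [0.4, -0.5, 0.2]
grip_width: 0.0871
grasp_force: 0.0
```

Request:
play_rows --steps '[[[0, 0, 0.01, 0, 0, 0, 0.087], [0, 0, 0.006, 0, 0, 0, 0.087], [0, 0, 0, 0, 0, 0, 0.06], [0, 0, 0, 0, 0, 0, 0.04], [0, 0, 0, 0, 0, 0, 0.025], [0, 0, 0, 0, 0, 0, 0.025], [0, 0, 0, 0, 0, 0, 0.025], [0, 0, 0, 0, 0, 0, 0.025], [0, 0, 0, 0, 0, 0, 0.025], [0, 0, 0, 0, 0, 0, 0.025], [0, 0, 0, 0, 0, 0, 0.025], [0, 0, 0, 0, 0, 0, 0.025]]]' --force 30

```text
time_s: 27.7
tool_pos: [0.4838, -0.2123, 0.0616]
tool_rot: [180.0, -0.0, 93.5]
force: [0.7, 0.8, 0.2]
grip_width: 0.0372
grasp_force: 30.0
```

Request:
play_rows --steps '[[[0, 0, -0.005, 0, 0, 0, 0.025], [0, 0, -0.015, 0, 0, 0, 0.025], [0, 0, -0.025, 0, 0, 0, 0.025], [0, 0, -0.03, 0, 0, 0, 0.025], [0, 0, -0.025, 0, 0, 0, 0.025], [0, 0, -0.015, 0, 0, 0, 0.025], [0, 0, -0.01, 0, 0, 0, 0.025], [0, 0, 0, 0, 0, 0, 0.025], [0, 0, 0, 0, 0, 0, 0.025]]]'

```text
time_s: 28.6
tool_pos: [0.4831, -0.212, 0.1858]
tool_rot: [-179.9, -0.0, 93.5]
force: [0.0, 0.3, -2.4]
grip_width: 0.037
grasp_force: 30.0
```

```bash
python3 - <<'E'
from h import *
s=now()
s=plan(s,[([.464,.1445,.186],93.5,14,.025)])
E
```

```text
now [ 0.4831 -0.212   0.1858] [-1.7993e+02 -3.0000e-02  9.3510e+01] 0.03695231636046642 28.6
[[0.005,0.0,0.0,0.0,0.0,0.0,0.025],[0.015,0.0,0.0,0.0,0.0,0.0,0.025],[0.022,0.0,0.0,0.0,0.0,0.0,0.025],[0.029,0.001,0.0,0.0,0.0,0.0,0.025],[0.033,0.0,0.0,0.0,0.0,0.0,0.025],[0.037,0.0,0.0,0.0,0.0,0.0,0.025],[0.037,0.0,0.0,-0.001,0.0,0.0,0.025],[0.038,0.001,0.0,0.0,0.0,0.0,0.025],[0.037,0.0,0.0,0.0,0.0,0.0,0.025],[0.033,0.0,0.0,0.0,0.0,0.0,0.025],[0.029,0.0,0.0,0.0,0.0,0.0,0.025],[0.022,0.001,0.0,0.0,0.0,0.0,0.025],[0.015,0.0,0.0,0.0,0.0,0.0,0.025],[0.005,0.0,0.0,0.0,0.0,0.0,0.025]]
end [0.4642 0.1445 0.1859] [-1.7999e+02 -3.0000e-02  9.3510e+01]
```

```bash
python3 - <<'E'
from h import *
now()
q=read_camera("side");a=q["frame"][180:350,240:410,::-1];cv2.imwrite("pics/s6.png",cv2.resize(a,None,fx=3.4,fy=3.4,interpolation=2))
for d in silhouettes("side","socket_blue")[:2]: print(d["p"],d["extent"])
for dy in(0,.015):print(dy,proj(q,[[.4838,-.2123+dy,.148],[.4838,-.2123+dy,.23]]).round(1).tolist())
r=read_camera("top")
for n in ("post_red",):
    for d in silhouettes("top",n)[:2]: print(n,d["p"],circle(r,d["pixels"],.024,.034))
E
```

```text
now [ 0.4831 -0.212   0.1858] [-1.7993e+02 -3.0000e-02  9.3510e+01] 0.03695231636046642 28.6
0.74 [321.9, 305.0, 350.8, 333.3]
0.66 [331.7, 235.3, 362.6, 282.6]
0 [[344.4, 274.3], [350.4, 240.5]]
0.015 [[340.8, 267.6], [346.3, 233.8]]
post_red 0.7 (array([ 0.48423422, -0.21073402]), np.float64(0.0010720281463865939))
post_red 0.63 (array([ 0.48065194, -0.12626062]), np.float64(0.0025877040133134915))
```

View pics/s6.png

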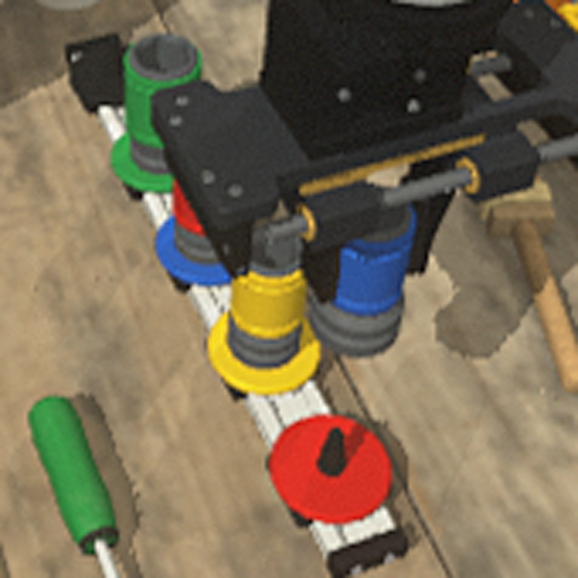

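Request:
play_rows --steps '[[[0.005, 0, 0, 0, 0, 0, 0.025], [0.015, 0, 0, 0, 0, 0, 0.025], [0.022, 0, 0, 0, 0, 0, 0.025], [0.029, 0.001, 0, 0, 0, 0, 0.025], [0.033, 0, 0, 0, 0, 0, 0.025], [0.037, 0, 0, 0, 0, 0, 0.025], [0.037, 0, 0, 0, 0, 0, 0.025], [0.038, 0.001, 0, 0, 0, 0, 0.025], [0.037, 0, 0, 0, 0, 0, 0.025], [0.033, 0, 0, 0, 0, 0, 0.025], [0.029, 0, 0, 0, 0, 0, 0.025], [0.022, 0, 0, 0, 0, 0, 0.025]]]'

```text
time_s: 30.0
tool_pos: [0.4642, 0.1267, 0.1862]
tool_rot: [-180.0, -0.0, 93.6]
force: [0.7, -0.6, -2.6]
grip_width: 0.0373
grasp_force: 30.0
```

Request:
play_rows --steps '[[[0.015, 0, 0, 0, 0, 0, 0.025], [0.005, 0, 0, 0, 0, 0, 0.025], [0, 0, 0, 0, 0, 0, 0.025], [0, 0, 0.01, 0, 0, 0, 0.025], [0, 0, 0.02, 0, 0, 0, 0.025], [0, 0, 0.025, 0, 0, 0, 0.025], [0, 0, 0.018, 0, 0, 0, 0.025], [0, 0, 0.007, 0, 0, 0, 0.025], [0, 0, 0, 0, 0, 0, 0.025], [0, 0, 0, 0, 0, 0, 0.025], [0, 0, 0, 0, 0, 0, 0.025]]]'

```text
time_s: 31.1
tool_pos: [0.4647, 0.1443, 0.1076]
tool_rot: [179.9, -0.1, 93.5]
force: [-0.2, -0.4, -2.1]
grip_width: 0.0372
grasp_force: 30.0
```

```bash
python3 - <<'E'
from h import *
q=read_camera("side");a=q["frame"][130:260,210:340,::-1];cv2.imwrite("pics/s7.png",cv2.resize(a,None,fx=4.4,fy=4.4,interpolation=2))
print(((proj(q,[[.4642,.1444,.070],[.4642,.1444,.152]])-[210,130])*4.4).round(0).tolist())
E
```

```text
[[281.0, 247.0], [279.0, 125.0]]
```

View pics/s7.png

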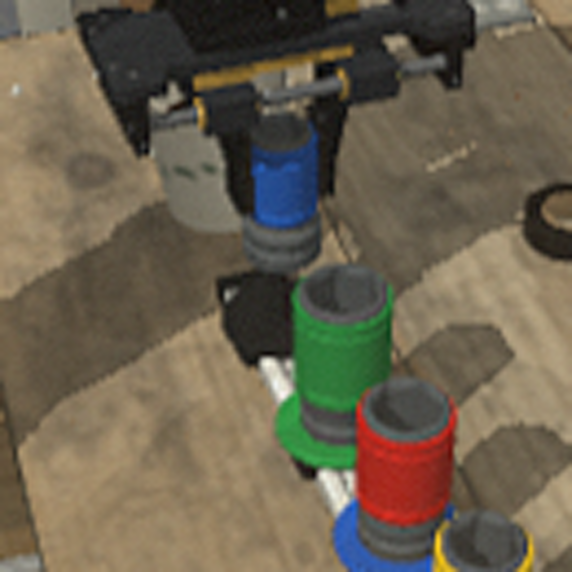

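Request:
play_rows --steps '[[[0, 0, 0.004, 0, 0, 0, 0.025], [0, 0, 0.007, 0, 0, 0, 0.025], [0, 0, 0.009, 0, 0, 0, 0.025], [0, 0, 0.009, 0, 0, 0, 0.025], [0, 0, 0.008, 0, 0, 0, 0.025], [0, 0, 0.006, 0, 0, 0, 0.025], [0, 0, 0.001, 0, 0, 0, 0.025], [0, 0, 0, 0, 0, 0, 0.025], [0, 0, 0, 0, 0, 0, 0.025]]]'

```text
time_s: 32.05
tool_pos: [0.464, 0.1442, 0.0628]
tool_rot: [180.0, -0.0, 93.5]
force: [0.3, 0.6, -2.8]
grip_width: 0.0372
grasp_force: 30.0
```

Released here, lift, then to red at the blue post (~(0.4735, -0.0365)).

Request:
play_rows --steps '[[[0, 0, 0.001, 0, 0, 0, 0.025], [0, 0, 0, 0, 0, 0, 0.06], [0, 0, 0, 0, 0, 0, 0.087], [0, 0, 0, 0, 0, 0, 0.087], [0, 0, 0, 0, 0, 0, 0.087], [0, 0, -0.005, 0, 0, 0, 0.087], [0, 0, -0.015, 0, 0, 0, 0.087], [0, 0, -0.025, 0, 0, 0, 0.087], [0, 0, -0.03, 0, 0, 0, 0.087], [0, 0, -0.025, 0, 0, 0, 0.087], [0, 0, -0.015, 0, 0, 0, 0.087], [0, 0, -0.005, 0, 0, 0, 0.087]]]'

```text
time_s: 33.25
tool_pos: [0.465, 0.1446, 0.1838]
tool_rot: [179.8, -0.1, 93.5]
force: [-0.2, 0.0, 0.1]
grip_width: 0.0867
grasp_force: 0.0
```

```bash
python3 - <<'E'
from h import *
s=now()
r=read_camera("top");q=read_camera("side")
for n,z,R in(("post_red",.024,.034),("socket_red",.108,.0235)):
    for d in silhouettes("top",n)[:2]:print(n,d["p"],circle(r,d["pixels"],z,R))
for d in silhouettes("side","socket_blue")[:2]: print(d["p"],d["extent"])
print(proj(q,[[.464,.1444,.024],[.464,.1444,.106]]))
s=plan((np.array([.464,.1443,.183]),s[1]),[([.4735,-.0365,.18],93.5,11,.087)])
E
```

```text
now [0.465  0.1446 0.1838] [ 1.798e+02 -1.100e-01  9.349e+01] 0.0867180669374435 33.25
post_red 0.8 (array([ 0.48416518, -0.21289482]), np.float64(0.0009458333173431805))
socket_red 0.57 (array([ 0.4727818 , -0.03417169]), np.float64(0.0013477531816888438))
0.95 [265.4, 173.0, 282.7, 206.3]
[[274.14950415 200.33796699]
 [273.68852698 174.39119786]]
[[-0.004,0.0,0.0,0.0,0.0,0.0,0.087],[-0.012,0.0,0.0,0.0,0.0,0.0,0.087],[-0.017,0.0,0.0,0.001,0.0,0.0,0.087],[-0.021,0.0,0.001,0.0,-0.001,0.0,0.087],[-0.024,-0.001,0.0,0.0,0.0,0.0,0.087],[-0.025,0.0,0.001,0.001,0.0,0.0,0.087],[-0.024,0.0,0.0,0.0,0.0,0.0,0.087],[-0.021,0.0,0.0,0.001,-0.001,0.0,0.087],[-0.017,0.0,0.001,0.0,0.0,0.0,0.087],[-0.012,0.0,0.0,0.0,0.0,0.0,0.087],[-0.004,-0.001,0.0,0.0,0.0,0.0,0.087]]
end [ 0.473  -0.0365  0.1798] [179.97   0.    93.49]
```

Request:
play_rows --steps '[[[-0.004, 0, 0, 0, 0, 0, 0.087], [-0.012, 0, 0, 0, 0, 0, 0.087], [-0.017, 0, 0, 0, 0, 0, 0.087], [-0.021, 0, 0.001, 0, 0, 0, 0.087], [-0.024, -0.001, 0, 0, 0, 0, 0.087], [-0.025, 0, 0.001, 0, 0, 0, 0.087], [-0.024, 0, 0, 0, 0, 0, 0.087], [-0.021, 0, 0, 0, 0, 0, 0.087], [-0.017, 0, 0.001, 0, 0, 0, 0.087], [-0.012, 0, 0, 0, 0, 0, 0.087], [-0.004, 0, 0, 0, 0, 0, 0.087], [0, 0, 0, 0, 0, 0, 0.087]]]'

```text
time_s: 34.7
tool_pos: [0.4737, -0.0373, 0.1785]
tool_rot: [180.0, -0.0, 93.4]
force: [0.1, -0.1, -0.9]
grip_width: 0.0872
grasp_force: 0.0
```

Request:
play_rows --steps '[[[0, 0, 0.01, 0, 0, 0, 0.087], [0, 0, 0.025, 0, 0, 0, 0.087], [0, 0, 0.03, 0, 0, 0, 0.087], [0, 0, 0.03, 0, 0, 0, 0.087], [0, 0, 0.015, 0, 0, 0, 0.087], [0, 0, 0.007, 0, 0, 0, 0.087], [0, 0, 0, 0, 0, 0, 0.087], [0, 0, 0, 0, 0, 0, 0.087]]]'

```text
time_s: 35.5
tool_pos: [0.4744, -0.0362, 0.062]
tool_rot: [179.9, -0.0, 93.5]
force: [-0.2, 0.8, 0.1]
grip_width: 0.0867
grasp_force: 0.0
```

Request:
play_rows --steps '[[[0, 0, 0, 0, 0, 0, 0.06], [0, 0, 0, 0, 0, 0, 0.04], [0, 0, 0, 0, 0, 0, 0.03], [0, 0, 0, 0, 0, 0, 0.03], [0, 0, 0, 0, 0, 0, 0.03], [0, 0, 0, 0, 0, 0, 0.03], [0, 0, 0, 0, 0, 0, 0.03], [0, 0, 0, 0, 0, 0, 0.03], [0, 0, 0, 0, 0, 0, 0.03], [0, 0, 0, 0, 0, 0, 0.03]]]' --force 30

```text
time_s: 36.5
tool_pos: [0.4738, -0.0366, 0.0616]
tool_rot: [-180.0, -0.0, 93.5]
force: [-0.8, -0.1, 2.3]
grip_width: 0.0469
grasp_force: 30.0
```

Request:
play_rows --steps '[[[0, 0, -0.005, 0, 0, 0, 0.03], [0, 0, -0.015, 0, 0, 0, 0.03], [0, 0, -0.025, 0, 0, 0, 0.03], [0, 0, -0.03, 0, 0, 0, 0.03], [0, 0, -0.025, 0, 0, 0, 0.03], [0, 0, -0.015, 0, 0, 0, 0.03], [0, 0, -0.01, 0, 0, 0, 0.03], [0, 0, 0, 0, 0, 0, 0.03], [0, 0, 0, 0, 0, 0, 0.03]]]'

```text
time_s: 37.4
tool_pos: [0.4733, -0.0366, 0.1857]
tool_rot: [-179.9, 0.0, 93.5]
force: [0.1, 0.1, -2.6]
grip_width: 0.0465
grasp_force: 30.0
```

Request:
play_rows --steps '[[[-0.005, 0, 0, 0, 0, 0, 0.03], [-0.014, 0, 0, 0, 0, 0, 0.03], [-0.02, 0, 0, 0, 0, 0, 0.03], [-0.024, 0, 0, 0, 0, 0, 0.03], [-0.026, 0, 0, 0, 0, 0, 0.03], [-0.026, 0, 0, 0, 0, 0, 0.03], [-0.024, 0, 0, 0, 0, 0, 0.03], [-0.019, 0, 0, 0, 0, 0, 0.03], [-0.013, 0, 0, 0, 0, 0, 0.03], [-0.005, 0, 0, 0, 0, 0, 0.03], [0, 0, 0, 0, 0, 0, 0.03], [0, 0, 0, 0, 0, 0, 0.03]]]'

```text
time_s: 38.6
tool_pos: [0.4844, -0.2114, 0.186]
tool_rot: [-179.9, -0.0, 93.5]
force: [0.9, 0.9, -3.3]
grip_width: 0.0466
grasp_force: 30.0
```

Request:
play_rows --steps '[[[0, 0, 0.01, 0, 0, 0, 0.03], [0, 0, 0.02, 0, 0, 0, 0.03], [0, 0, 0.025, 0, 0, 0, 0.03], [0, 0, 0.018, 0, 0, 0, 0.03], [0, 0, 0.007, 0, 0, 0, 0.03], [0, 0, 0, 0, 0, 0, 0.03], [0, 0, 0, 0, 0, 0, 0.03], [0, 0, 0, 0, 0, 0, 0.03]]]'

```text
time_s: 39.4
tool_pos: [0.4855, -0.2124, 0.1076]
tool_rot: [179.9, 0.0, 93.5]
force: [-0.1, -0.1, -3.0]
grip_width: 0.0467
grasp_force: 30.0
```

```bash
python3 - <<'E'
from h import *
now();r=read_camera("top");read_camera("side")
for d in silhouettes("top","post_blue")[:2]:print(d["p"],circle(r,d["pixels"],.024,.034))
E
```

```text
now [ 0.4855 -0.2124  0.1076] [1.7988e+02 2.0000e-02 9.3510e+01] 0.046744088707695565 39.4
0.94 (array([ 0.4740724, -0.0366128]), np.float64(0.000697046239454561))
```

Request:
play_rows --steps '[[[0, -0.001, 0.004, 0, 0, 0, 0.03], [0, 0, 0.007, 0, 0, 0, 0.03], [0, 0, 0.009, 0, 0, 0, 0.03], [0, 0, 0.009, 0, 0, 0, 0.03], [0, 0, 0.008, 0, 0, 0, 0.03], [0, 0, 0.006, 0, 0, 0, 0.03], [0, 0, 0.001, 0, 0, 0, 0.03], [0, 0, 0, 0, 0, 0, 0.03], [0, 0, 0, 0, 0, 0, 0.03]]]'

```text
time_s: 40.45
tool_pos: [0.4838, -0.2124, 0.0627]
tool_rot: [180.0, 0.0, 93.5]
force: [-0.1, 0.1, -3.2]
grip_width: 0.0468
grasp_force: 30.0
```

Request:
play_rows --steps '[[[0, 0, 0.001, 0, 0, 0, 0.03], [0, 0, 0, 0, 0, 0, 0.06], [0, 0, 0, 0, 0, 0, 0.087], [0, 0, 0, 0, 0, 0, 0.087], [0, 0, 0, 0, 0, 0, 0.087], [0, 0, -0.005, 0, 0, 0, 0.087], [0, 0, -0.015, 0, 0, 0, 0.087], [0, 0, -0.025, 0, 0, 0, 0.087], [0, 0, -0.03, 0, 0, 0, 0.087], [0, 0, -0.025, 0, 0, 0, 0.087], [0, 0, -0.015, 0, 0, 0, 0.087], [0, 0, -0.005, 0, 0, 0, 0.087]]]'

```text
time_s: 41.65
tool_pos: [0.4846, -0.2127, 0.1838]
tool_rot: [179.8, 0.0, 93.5]
force: [0.3, -0.3, 0.1]
grip_width: 0.087
grasp_force: 0.0
```

Request:
play_rows --steps '[[[0.005, 0, 0, 0, 0, 0, 0.087], [0.015, 0, 0, 0, 0, 0, 0.087], [0.022, 0, 0, 0, 0, 0, 0.087], [0.029, 0.001, 0, 0, 0, 0, 0.087], [0.033, 0, 0, 0, 0, 0, 0.087], [0.037, 0, 0, 0, 0, 0, 0.087], [0.037, 0, 0, 0, 0, 0, 0.087], [0.038, 0.001, 0, 0, 0, 0, 0.087], [0.037, 0, 0, 0, 0, 0, 0.087], [0.033, 0, 0, 0, 0, 0, 0.087], [0.029, 0, 0, 0, 0, 0, 0.087], [0.022, 0, 0, 0, 0, 0, 0.087]]]'

```text
time_s: 42.85
tool_pos: [0.4633, 0.1264, 0.1799]
tool_rot: [-179.8, 0.1, 93.6]
force: [0.8, 0.7, 0.3]
grip_width: 0.0875
grasp_force: 0.0
```

Request:
play_rows --steps '[[[0.015, 0, 0, 0, 0, 0, 0.087], [0.005, 0, 0, 0, 0, 0, 0.087], [0, 0, 0.01, 0, 0, 0, 0.087], [0, 0, 0.025, 0, 0, 0, 0.087], [0, 0, 0.03, 0, 0, 0, 0.087], [0, 0, 0.03, 0, 0, 0, 0.087], [0, 0, 0.018, 0, 0, 0, 0.087], [0, 0, 0.007, 0, 0, 0, 0.087], [0, 0, 0, 0, 0, 0, 0.087], [0, 0, 0, 0, 0, 0, 0.087]]]'

```text
time_s: 43.85
tool_pos: [0.4645, 0.1437, 0.0622]
tool_rot: [179.9, -0.0, 93.4]
force: [-0.2, 0.4, 0.5]
grip_width: 0.0866
grasp_force: 0.0
```

Request:
play_rows --steps '[[[0, 0, 0, 0, 0, 0, 0.06], [0, 0, 0, 0, 0, 0, 0.04], [0, 0, 0, 0, 0, 0, 0.025], [0, 0, 0, 0, 0, 0, 0.025], [0, 0, 0, 0, 0, 0, 0.025], [0, 0, 0, 0, 0, 0, 0.025], [0, 0, 0, 0, 0, 0, 0.025], [0, 0, 0, 0, 0, 0, 0.025], [0, 0, 0, 0, 0, 0, 0.025], [0, 0, 0, 0, 0, 0, 0.025], [0, 0, 0, 0, 0, 0, 0.025]]]' --force 30

```text
time_s: 44.95
tool_pos: [0.4638, 0.1442, 0.0615]
tool_rot: [180.0, -0.0, 93.5]
force: [0.8, 0.6, 0.0]
grip_width: 0.0372
grasp_force: 30.0
```

Request:
play_rows --steps '[[[0, 0, -0.005, 0, 0, 0, 0.025], [0, 0, -0.015, 0, 0, 0, 0.025], [0, 0, -0.025, 0, 0, 0, 0.025], [0, 0, -0.03, 0, 0, 0, 0.025], [0, 0, -0.025, 0, 0, 0, 0.025], [0, 0, -0.015, 0, 0, 0, 0.025], [0, 0, -0.01, 0, 0, 0, 0.025], [0, 0, 0, 0, 0, 0, 0.025], [0, 0, 0, 0, 0, 0, 0.025]]]'

```text
time_s: 45.85
tool_pos: [0.4632, 0.144, 0.1858]
tool_rot: [-179.9, 0.0, 93.5]
force: [-0.5, -0.1, -3.0]
grip_width: 0.037
grasp_force: 30.0
```

Request:
play_rows --steps '[[[-0.005, 0, 0, 0, 0, 0, 0.025], [-0.014, 0, 0, 0, 0, 0, 0.025], [-0.02, 0, 0, 0, 0, 0, 0.025], [-0.025, 0, 0, 0, 0, 0, 0.025], [-0.027, 0, 0, 0, 0, 0, 0.025], [-0.027, 0, 0, 0, 0, 0, 0.025], [-0.025, 0, 0, 0, 0, 0, 0.025], [-0.02, 0, 0, 0, 0, 0, 0.025], [-0.013, 0, 0, 0, 0, 0, 0.025], [-0.005, 0, 0, 0, 0, 0, 0.025], [0, 0, 0, 0, 0, 0, 0.025], [0, 0, 0, 0, 0, 0, 0.025]]]'

```text
time_s: 47.05
tool_pos: [0.4748, -0.0355, 0.1864]
tool_rot: [-180.0, -0.0, 93.6]
force: [0.1, -0.3, -2.1]
grip_width: 0.0376
grasp_force: 30.0
```

Request:
play_rows --steps '[[[0, 0, 0.01, 0, 0, 0, 0.025], [0, 0, 0.02, 0, 0, 0, 0.025], [0, 0, 0.025, 0, 0, 0, 0.025], [0, 0, 0.018, 0, 0, 0, 0.025], [0, 0, 0.007, 0, 0, 0, 0.025], [0, 0, 0, 0, 0, 0, 0.025], [0, 0, 0, 0, 0, 0, 0.025], [0, 0, 0, 0, 0, 0, 0.025]]]'

```text
time_s: 47.85
tool_pos: [0.4758, -0.0363, 0.1075]
tool_rot: [179.9, -0.0, 93.5]
force: [1.0, 0.7, -3.1]
grip_width: 0.0371
grasp_force: 30.0
```

Request:
play_rows --steps '[[[0, -0.001, 0.004, 0, 0, 0, 0.025], [0, 0, 0.007, 0, 0, 0, 0.025], [0, 0, 0.009, 0, 0, 0, 0.025], [0, 0, 0.009, 0, 0, 0, 0.025], [0, 0, 0.008, 0, 0, 0, 0.025], [0, 0, 0.006, 0, 0, 0, 0.025], [0, 0, 0.001, 0, 0, 0, 0.025], [0, 0, 0, 0, 0, 0, 0.025], [0, 0, 0, 0, 0, 0, 0.025]]]'

```text
time_s: 48.75
tool_pos: [0.4741, -0.0366, 0.0628]
tool_rot: [180.0, -0.0, 93.5]
force: [0.3, -0.2, -2.2]
grip_width: 0.0372
grasp_force: 30.0
```

Request:
play_rows --steps '[[[0, 0, 0.001, 0, 0, 0, 0.025], [0, 0, 0, 0, 0, 0, 0.06], [0, 0, 0, 0, 0, 0, 0.087], [0, 0, 0, 0, 0, 0, 0.087], [0, 0, 0, 0, 0, 0, 0.087], [0, 0, -0.005, 0, 0, 0, 0.087], [0, 0, -0.015, 0, 0, 0, 0.087], [0, 0, -0.025, 0, 0, 0, 0.087], [0, 0, -0.03, 0, 0, 0, 0.087], [0, 0, -0.03, 0, 0, 0, 0.087], [0, 0, -0.02, 0, 0, 0, 0.087], [0, 0, -0.01, 0, 0, 0, 0.087]]]'

```text
time_s: 49.95
tool_pos: [0.4749, -0.0367, 0.1989]
tool_rot: [179.8, -0.1, 93.5]
force: [-0.2, 0.2, 0.0]
grip_width: 0.0869
grasp_force: 0.0
```

Request:
play_rows --steps '[[[0.01, 0, 0, 0, 0, 0, 0.087], [0.025, 0, 0, 0, 0, 0, 0.087], [0.035, 0, 0, 0, 0, 0, 0.087], [0.035, 0, 0, 0, 0, 0, 0.087], [0.035, 0, 0, 0, 0, 0, 0.087], [0.035, 0, 0, 0, 0, 0, 0.087], [0.025, 0, 0, 0, 0, 0, 0.087], [0.01, 0, 0, 0, 0, 0, 0.087], [0, 0, 0, 0, 0, 0, 0.087], [0, 0, 0, 0, 0, 0, 0.087]]]'

```text
time_s: 50.95
tool_pos: [0.4609, 0.1715, 0.1959]
tool_rot: [-179.9, 0.1, 93.4]
force: [-0.7, -0.4, 0.2]
grip_width: 0.087
grasp_force: 0.0
```

```bash
python3 - <<'E'
from h import *
now()
q=read_camera("side");a=q["frame"][170:340,200:390,::-1];cv2.imwrite("pics/s9.png",cv2.resize(a,None,fx=3.4,fy=3.4,interpolation=2))
P=dict(blue=(.4739,-.0366,.082),yellow=(.4790,-.1236,.085),red=(.4842,-.2127,.088),green=(.4698,.0507,.091))
for n,(x,y,h) in P.items():
    for d in silhouettes("side","socket_"+n)[:1]:print(n,d["p"],d["extent"],proj(q,[[x,y,.024],[x,y,.024+h]]).round(1).tolist())
E
```

```text
now [0.4609 0.1715 0.1959] [-1.7994e+02  8.0000e-02  9.3420e+01] 0.0870324305193921 50.95
blue 0.92 [292.8, 219.2, 311.2, 257.9] [[301.4, 250.3], [302.8, 223.7]]
yellow 0.89 [306.4, 250.7, 328.0, 285.6] [[317.8, 280.1], [320.6, 252.4]]
red 0.67 [325.9, 278.0, 353.7, 328.1] [[337.5, 315.8], [342.4, 287.5]]
green 0.66 [276.1, 193.6, 299.2, 233.0] [[287.6, 224.4], [288.0, 194.9]]
```

View pics/s9.png

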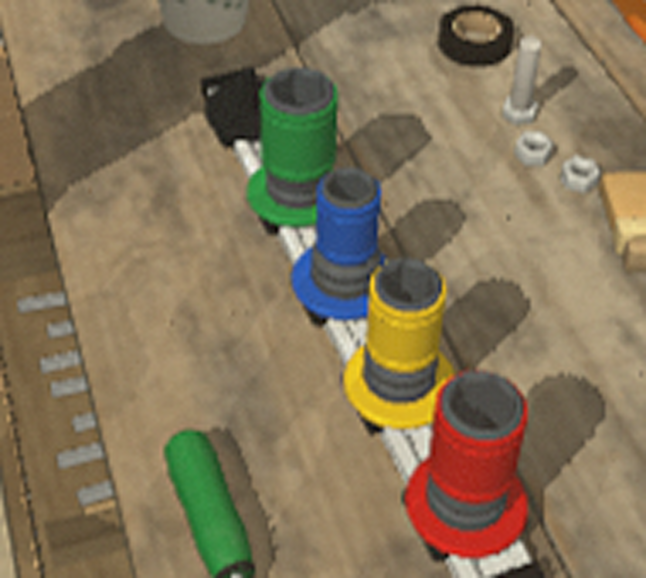

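All four sockets stand upright on the base of their own colour, foot rings flush (green ~(295,190), blue (345,285), yellow (400,380), red (468,510) in the crop), and the black post is empty. The gripper is clear.

```bash
python3 -c "
from cell import *
print(sign_off())"
```

```text
the job is handed in; nothing more can be done
None
```

The job is handed in: in the final side picture all four sockets stand upright and fully down on the posts of their own colour, and the black post is empty. No socket toppled, the mug was not touched, and it took about 51 s of the 136 s allowed; the hand-in gave no verdict.

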